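Seat the pour-over cone in the carafe and nest its filter

ROBOT

A 7-joint arm with a two-finger parallel gripper is mounted at the origin on a cart in front of the work surface, level with it; the furniture and walls round the work are solid. World frame = base frame: x ahead of the robot, y to its left, z up, the work surface at z = 0. Lengths are in m, angles in rad, forces in N, time in s.
With the tool pointing down it reaches from about 0.425 to 1.025 m from the base axis. Payload 9.4 kg.
Tool frame: the origin (TCP) lies on the centre line of the jaws, within the pads' length; the fingertips stand 17 mm ahead of it and the grasp point (between the pads) lies 2 mm behind it (r.tips_ahead is the distance from the TCP to the fingertips, in m); z points along the fingers, y is the direction in which the jaws open and shut (so a half turn about z gives the same grasp; the last joint's range is limited). The gripper opens to 85 mm and grips with 20 to 120 N. Pads are 22 mm wide; open, the fingers measure 114 mm over their backs; the gripper's body (76 mm by 85 mm) begins 54 mm behind the grasp point. The pads swing forward as they close: fully open they stand 13 mm farther back than shut.
Start: joints at [-1.299, 0.599, -0.003, 1.599, 0.002, 0.943, -0.08], TCP at [0.248, 0.681, 0.248] pointing down, gripper open.
Joint ranges: [-2.57, 2.57], [-0.35, 1.97], [-1.29, 1.29], [0.11, 2.56], [-1.05, 4.19], [0.11, 1.86], [-2.63, 2.63]. Speed limits (rad/s): [2.22, 2.22, 3.01, 3.01, 3.14, 3.14, 3.14].

INTERFACE

Orientations are given as a rotation vector (axis times angle).
In Python, from workcell import r gives the robot as it stands.
- The arm moves only by the shell command python3 -m creep 'ROWS' [FORCE]. ROWS is a JSON object of lists of equal length, an entry for each row: "xyz": the shift along the tool's x, y, z in cm, a list of three; "yaw": the turn about the tool's z in rad; "jaw": the finger opening in cm, from 0 to 8.54. A call has 1 to 5 rows; each row is the pose to reach, as a shift and turn from the pose commanded when the call began, along the tool's axes at that moment; what a row does not reach only later rows make up. A row lasts 1/10 s, in which the tool goes at most 50 mm and 8.59 degrees, less where a joint would pass 70% of its speed; a pose out of reach is approached as far as the arm can. A call with a gripper value outside its range is refused whole. The fingers move at their own pace and stop on an object; FORCE is the grip in N (left out, the last holds). Time passes only in rows, so rows that repeat a pose let the fingers close. It gives the time, the measured TCP pose, the force and the opening at its end, in the units of the state.
- r.get_state(): the state, without advancing time (a new reading comes with each control period).
- r.capture(name): name is "scene" or "top" or "wrist"; returns the picture (480x640x3 uint8, blue, green, red); there is no depth.
- r.calibration(name): a dict with "mtx" (3x3 intrinsics, pixels), "k1" (the pictures are not rectified: a ray, as slopes to the right and down, at radius r is drawn at 1 + k1 r^2 times it, then the intrinsics apply), "world_from_camera" (4x4, takes a point from camera to world coordinates); the wrist camera has in their place "mount" (4x4, takes a point from camera to tool coordinates, whose origin is the TCP and whose axes are the flange's). Camera axes: x right, y down, z forward; pixel columns grow to the right and rows downward; lengths in m; the calibration is good to about 2 mm. A picture is of the moment at which its call begins: read the wrist's pose just before it. calibration takes no time and is no camera call.
- r.close_job(): hands the job in, once; it reports no verdict.
The state is a dict: "clock": time; "qpos": joint angles; "qvel": joint speeds; "joint_torque": joint torques, N m; "ee_pos": TCP position; "orientation": TCP orientation; "contact_force": force on the tool from outside, world axes, zero at the start; "wrist_torque": the same for the moment, N m; "finger_gap": finger opening in m.
Only numpy, scipy, OpenCV 4.12 (cv2) and the standard library are available. Lean on these libraries where they do the work, as an engineer would, in place of code of your own. Each camera call takes 0.05 s, during which the arm holds its last target.

TASK

Get the pour-over ready: set the white ceramic dripper upright into the tapered rubber collar in the carafe's mouth, let it centre itself, and push it and the collar down by feel until the collar stops; lean on it there for about half a second with 15 to 20 N, never more than 25 N, so that it seals. Then take the steel filter basket by its handle and nest it gently and upright in the dripper. Let go of everything, keep the carafe standing about where it is, and leave the other things alone.

Things in the scene. Friction and masses are not known exactly. Their poses are not given: they have to be found in the camera images.
- dripper_mid (a point): White ceramic dripper, 0.22 kg, 60 mm high, open bowl at the top. Outside tapers from 36 mm diameter at the foot to 64 mm at 30 mm height, then a straight 64 mm band up to the rim (grasp across this). Inside, a tapered bowl: 25 mm diameter at its floor 22 mm above the underside, 55 mm at 54 mm height. Point: on the axis, 30 mm above the underside; z up.
- carafe_mouth (a point): Clear glass carafe, loose, 0.8 kg, 114 mm across, 80 mm high, neck 74 mm across. Point: centre of its mouth in the plane of the rim, 80 mm above the worktop; z up along its axis. A dripper set in off-centre can jam high in the collar until it is let go or eased sideways.
- collar_top (a point): Tall black rubber collar in the mouth, 70 mm across; tapered bore, 54 mm diameter at its top face, 40 mm at 15 mm depth, fits the dripper. Slides down under about 9 N and stays; after 3 to 15 mm it meets a hidden hard stop, which must be felt (top face then 4 to 16 mm above the rim, different each time). Point: centre of the top face. Dripper seated in it: dripper_mid 10.7 mm above this point.
- filter_bar (a point): Steel filter basket, 0.10 kg, standing on its 28 mm base; outside tapers to 48 mm diameter at 21 mm height, then straight to the 50 mm rim at 44 mm. Handle over it: black bar 12 mm wide (along x), 52 mm long (along y), 9 mm thick, on end posts, 23 mm free below (keep fingers above the rim). Point: bar centre, 72.5 mm above the underside; z up. Nested, it is 67.6 mm above dripper_mid.
- spice_jar: Bystander: squat spice jar, white cap, 52 mm across, 70 mm high; origin at the centre of its underside.
- small_tin: Bystander: small box-shaped tin 40x70x68 mm; origin at the centre of its underside.
- fish_tin: Bystander: flat tin 63x105x23 mm; origin at the centre of its underside.
Not all that is in view belongs to the job. Leave any orange look-alike of the part that bears dripper_mid alone.

How it is judged:
By the outcome, as a careful person would: the job done as asked, in the order asked, and still so for the second after the job is handed in, with the robot touching nothing.
It also fails if it takes over 64 s, if anything falls off the work surface, if the arm or the gripper's body presses on something with over 40 N, if the wrist force passes 120 N, or if a joint passes its speed limit or range.

## Working session

There is one attempt and no reset: what is moved stays moved. The work goes in short steps, Python scripts to look and compute and a shell command to move; the robot and the scene stay as the last step left them, time stands still between calls to the robot, and variables do not carry over. Pictures are saved under pics/ and viewed, and the job is handed in when it is done.

```bash
ls; mkdir -p pics
python3 - <<'E'
from workcell import r
import cv2,numpy as np
s=r.get_state()
for k,v in s.items(): print(k,np.round(v,4))
for n in ["scene","top","wrist"]:
    cv2.imwrite(f"pics/{n}0.png",r.capture(n)); c=r.calibration(n); print(n,{k:np.round(v,4).tolist() for k,v in c.items()})
E
```

```text
pics
clock 0.0
qpos [-1.2987  0.6001 -0.0026  1.6001  0.0018  0.9429 -0.0798]
qvel [ 0.0006 -0.0006 -0.0003 -0.0005 -0.0005  0.0009  0.0003]
joint_torque [ 9.00000e-04 -7.76463e+01  1.56560e+00 -2.58007e+01  1.23000e-02
  9.20000e-03 -0.00000e+00]
ee_pos [0.2476 0.6809 0.2474]
orientation [-5.4500e-01 -3.0938e+00  2.5000e-03]
contact_force [ 0.2537 -0.034   0.1043]
wrist_torque [0.0101 0.0082 0.0128]
finger_gap 0.0859
scene {'mtx': [[580.3196, 0.0, 323.73], [0.0, 580.3196, 241.3159], [0.0, 0.0, 1.0]], 'k1': 0.0209, 'world_from_camera': [[0.5945, -0.5794, 0.5575, -0.2508], [-0.8039, -0.4433, 0.3965, -0.5117], [0.0174, -0.6839, -0.7294, 1.0452], [0.0, 0.0, 0.0, 1.0]]}
top {'mtx': [[529.4784, 0.0, 321.0499], [0.0, 529.4784, 243.4693], [0.0, 0.0, 1.0]], 'k1': -0.0154, 'world_from_camera': [[0.0241, -0.9818, 0.1881, 0.288], [-0.9996, -0.0269, -0.0121, 0.0107], [0.017, -0.1877, -0.9821, 1.1186], [0.0, 0.0, 0.0, 1.0]]}
wrist {'mtx': [[395.5524, 0.0, 325.9991], [0.0, 395.5524, 246.2367], [0.0, 0.0, 1.0]], 'k1': -0.0461, 'mount': [[-0.0002, -0.9602, -0.2792, 0.0706], [1.0, -0.0003, 0.0003, 0.0009], [-0.0004, -0.2792, 0.9602, -0.1261], [0.0, 0.0, 0.0, 1.0]]}
```

View pics/scene0.png

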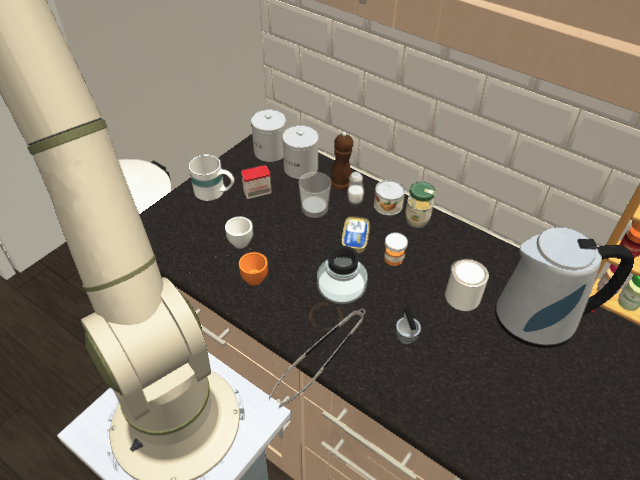

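View pics/top0.png

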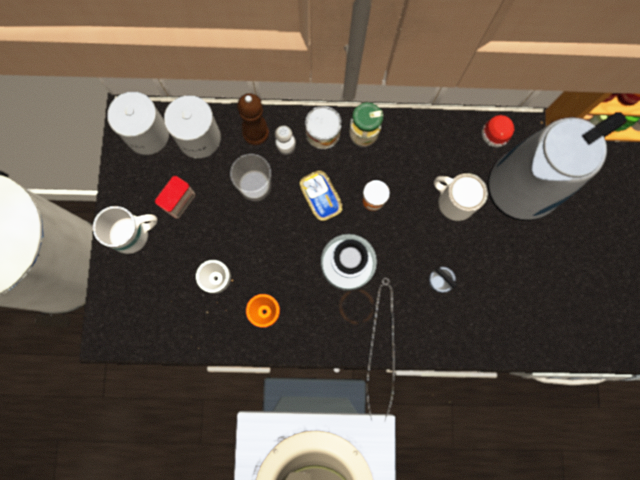

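View pics/wrist0.png

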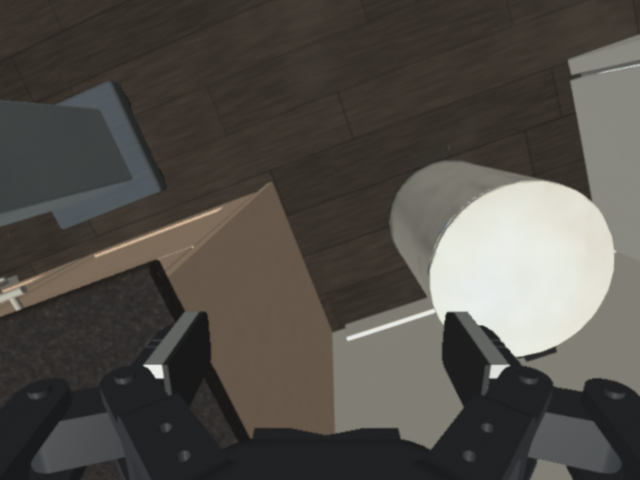

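Scene candidates for the dripper are the white cup at scene (239,232) / top (213,277), the orange look-alike at scene (253,268) / top (263,310), the mug with a handle at scene (207,177), the glass at (314,195), and the white mug at (466,284). By its description the dripper is the white tapered cup at (239,232). The carafe is at top (349,260), and the filter basket at top (443,280), scene (408,329).

```bash
cat > h.py <<'E'
from workcell import r
import cv2,numpy as np
from scipy.spatial.transform import Rotation as R
def cam(n,s=None):
    c=r.calibration(n)
    if n=="wrist":
        T=np.eye(4);T[:3,:3]=R.from_rotvec(s["orientation"]).as_matrix();T[:3,3]=s["ee_pos"]
        return c,T@np.array(c["mount"])
    return c,np.array(c["world_from_camera"])
def proj(P,cT):
    c,T=cT;P=np.atleast_2d(P);p=(P-T[:3,3])@T[:3,:3]
    s=p[:,:2]/p[:,2:];s=s*(1+c["k1"]*(s**2).sum(1,keepdims=True));M=np.array(c["mtx"])
    return s@np.diag([M[0,0],M[1,1]])+M[:2,2]
def ray(uv,cT):
    c,T=cT;M=np.array(c["mtx"]);d=(np.array(uv,float)-M[:2,2])/[M[0,0],M[1,1]];s=d.copy()
    for _ in range(10): s=d/(1+c["k1"]*(s@s))
    v=T[:3,:3]@np.array([*s,1]);return T[:3,3],v
def onz(uv,z,cT):
    o,v=ray(uv,cT);return o+v*(z-o[2])/v[2]
def circ(x,y,z,rad,n=24):
    a=np.linspace(0,2*np.pi,n,endpoint=False);return np.c_[x+rad*np.cos(a),y+rad*np.sin(a),np.full(n,z)]
def crop(im,u,v,w,h,k,name):
    u0,v0=int(u-w/2),int(v-h/2);u0=max(u0,0);v0=max(v0,0)
    cv2.imwrite(name,cv2.resize(im[v0:v0+h,u0:u0+w],None,fx=k,fy=k,interpolation=cv2.INTER_CUBIC));print(name,"origin",u0,v0,"scale",k)
E
python3 - <<'E'
from h import *
S=cam("scene");T=cam("top")
s=cv2.imread("pics/scene0.png");t=cv2.imread("pics/top0.png")
for n,z,ps,pt in [("drip",.060,(239,226),(213,276)),("orange",.06,(254,262),(263,308)),("collar",.095,(343,260),(350,257)),("bar",.0725,(407,320),(443,280))]:
    print(n,onz(ps,z,S).round(3),onz(pt,z,T).round(3))
A=[cv2.resize(s[v-33:v+33,u-33:u+33],(264,264),interpolation=2) for u,v in[(239,232),(343,275),(408,327)]]
B=[cv2.resize(t[v-33:v+33,u-33:u+33],(264,264),interpolation=2) for u,v in[(213,277),(349,260),(443,280)]]
cv2.imwrite("pics/crops.png",np.vstack([np.hstack(A),np.hstack(B)]))
E
```

```text
drip [0.42  0.214 0.06 ] [0.418 0.213 0.06 ]
orange [0.356 0.11  0.06 ] [0.357 0.11  0.06 ]
collar [ 0.456 -0.062  0.095] [ 0.459 -0.059  0.095]
bar [ 0.419 -0.249  0.073] [ 0.421 -0.247  0.073]
```

View pics/crops.png

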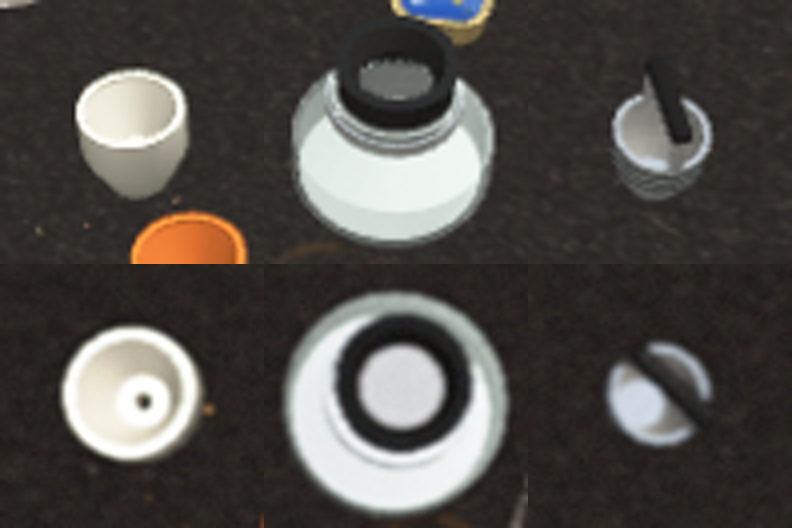

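The close crop confirms the choice: the white tapered cup with an inner floor is the dripper, the orange one is next to it. The filter bar runs diagonally in the top view.

```bash
cat >> h.py <<'E'
def go(xyz,jaw=None):
    s=r.get_state();M=R.from_rotvec(s["orientation"]).as_matrix()
    d=M.T@(np.array(xyz)-s["ee_pos"])*100
    y=np.degrees(np.arctan2(M[1,1],M[0,1]))
    print("clock %.2f"%s["clock"],"tcp",np.round(s["ee_pos"],4),"jawdir %.1f"%y,"tilt",M[:,2].round(4),"q",np.round(s["qpos"],2),"F",np.round(s["contact_force"],1),"gap %.4f"%s["finger_gap"])
    print("shift cm",d.round(2), "" if jaw is None else "yaw %.3f"%np.radians(((y-jaw)+90)%180-90))
E
python3 -c "
from h import *
go([.419,.2135,.17],27); print(r.tips_ahead)"
```

```text
clock 0.15 tcp [0.2477 0.681  0.2476] jawdir 70.0 tilt [-3.0e-04 -1.2e-03 -1.0e+00] q [-1.3   0.6  -0.    1.6   0.    0.94 -0.08] F [-0.3  0.2  0.1] gap 0.0857
shift cm [-32.08 -38.07   7.81] yaw 0.751
0.017
```

```bash
python3 -m creep '{"xyz":[[-3.2,-3.8,0],[-6.4,-7.6,0],[-9.6,-11.4,0],[-12.8,-15.2,0],[-16,-19,0]],"yaw":[0.1,0.2,0.3,0.4,0.5],"jaw":[8.5,8.5,8.5,8.5,8.5]}' 40; python3 -c "
from h import *
go([.419,.2135,.17],27)"
```

```text
clock: 0.65
ee_pos: [0.3336, 0.4461, 0.2482]
orientation: [1.299, 2.86, -0.0]
contact_force: [0.5, 0.3, 0.9]
finger_gap: 0.0849
clock 0.65 tcp [0.3336 0.4461 0.2482] jawdir 41.1 tilt [ 0.e+00 -1.e-04 -1.e+00] q [-1.13  0.4   0.13  1.99 -0.08  0.75 -0.23] F [0.5 0.3 0.9] gap 0.0849
shift cm [-23.13  -8.86   7.82] yaw 0.247
```

```bash
python3 -m creep '{"xyz":[[-4.6,-1.8,0.5],[-9.2,-3.6,2],[-13.8,-5.4,4],[-18.4,-7.1,6],[-23.1,-8.9,7.8]],"yaw":[0.05,0.1,0.15,0.2,0.25],"jaw":[8.5,8.5,8.5,8.5,8.5]}' 40; python3 -c "
from h import *
go([.419,.2135,.17],27)"
```

```text
clock: 1.15
ee_pos: [0.4157, 0.2243, 0.1736]
orientation: [1.642, 2.678, 0.001]
contact_force: [1.1, 0.3, -0.7]
finger_gap: 0.0844
clock 1.15 tcp [0.4157 0.2243 0.1736] jawdir 27.0 tilt [ 5.e-04  1.e-04 -1.e+00] q [-0.74  0.42  0.17  2.25 -0.15  0.48  0.02] F [ 1.1  0.3 -0.7] gap 0.0844
shift cm [-1.12 -0.19  0.36] yaw -0.001
```

```bash
python3 -m creep '{"xyz":[[-0.5,0,0],[-0.5,0,0]],"yaw":[0,0],"jaw":[8.5,8.5]}' 40
python3 - <<'E'
from h import *
import pickle
s=r.get_state();im=r.capture("wrist");cv2.imwrite("pics/w1.png",im);pickle.dump(s,open("s1.pkl","wb"))
go([.419,.2135,.17],27)
W=cam("wrist",s)
o=im.copy()
for z,rad in[(.06,.032),(.054,.0275),(.022,.0125)]:
    for p in proj(circ(.419,.2135,z,rad,60),W): cv2.circle(o,tuple(int(round(a)) for a in p),1,(0,0,255),-1)
cv2.imwrite("pics/w1o.png",o)
E
```

```text
clock: 1.35
ee_pos: [0.4181, 0.22, 0.1739]
orientation: [-1.645, -2.677, 0.002]
contact_force: [0.3, 1.2, 0.4]
finger_gap: 0.0849
clock 1.40 tcp [0.4179 0.2216 0.1743] jawdir 27.0 tilt [ 1.e-04  3.e-04 -1.e+00] q [-0.73  0.42  0.17  2.24 -0.15  0.48  0.03] F [ 0.2 -0.4 -0. ] gap 0.0853
shift cm [-0.77 -0.27  0.43] yaw 0.000
```

View pics/w1o.png

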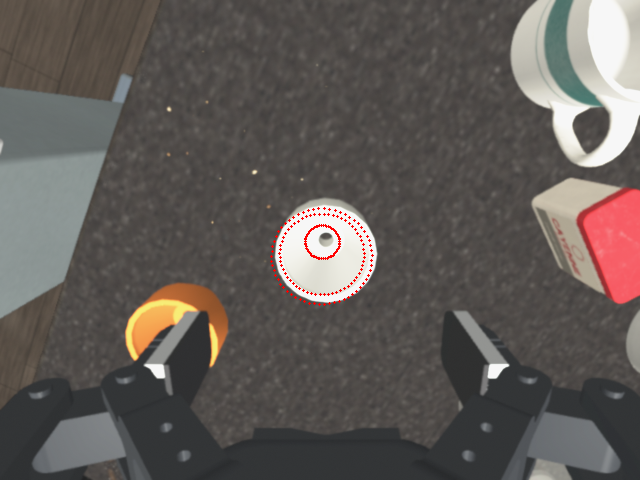

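Run:
```python
from h import *
import pickle
s=pickle.load(open("s1.pkl","rb"));W=cam("wrist",s);im=cv2.imread("pics/w1.png")
crop(im,326,245,140,120,5,"pics/w1c.png")
print(onz((326,239),.022,W),onz((326,239),.015,W))
g=cv2.cvtColor(im,cv2.COLOR_BGR2GRAY)[180:330,250:400]
m=(g>215).astype(np.uint8)
n,l,st,c=cv2.connectedComponentsWithStats(m);i=1+np.argmax(st[1:,4]);print(st[i]+[250,180,0,0,0])
cs,_=cv2.findContours((l==i).astype(np.uint8),0,1);ct=max(cs,key=cv2.contourArea);e=cv2.fitEllipse(ct);print(e[0][0]+250,e[0][1]+180,e[1])
print(onz((e[0][0]+250,e[0][1]+180),.06,W))
```

```text
pics/w1c.png origin 256 185 scale 5
[0.42059353 0.21675013 0.022     ] [0.42144743 0.21505446 0.015     ]
[ 275  205  102   97 7428]
325.4865264892578 253.15674591064453 (95.80757141113281, 99.86075592041016)
[0.41987453 0.21749868 0.06      ]
```

View pics/w1c.png

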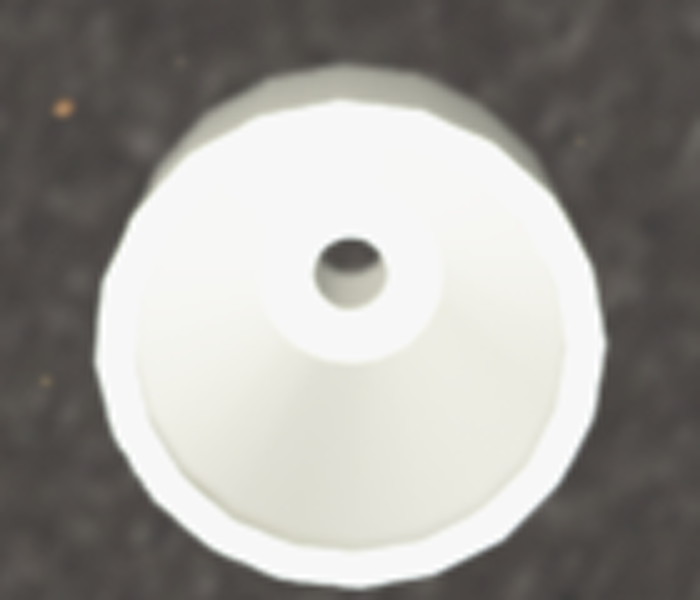

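The crop shows the white dripper with its rim centred near (325,253) and the hole at (326,239) in the full picture; it is upright. I'll go down on it.

```bash
python3 -c "
from h import *
go([.4197,.2163,.047],27)"
```

```text
clock 1.40 tcp [0.4179 0.2216 0.1743] jawdir 27.0 tilt [ 1.e-04  3.e-04 -1.e+00] q [-0.73  0.42  0.17  2.24 -0.15  0.48  0.03] F [ 0.2 -0.4 -0. ] gap 0.0853
shift cm [-0.56 -0.08 12.73] yaw 0.000
```

```bash
python3 -m creep '{"xyz":[[-0.55,-0.1,1],[-0.55,-0.1,3.5],[-0.55,-0.1,6],[-0.55,-0.1,8],[-0.55,-0.1,9]],"yaw":[0,0,0,0,0],"jaw":[8.5,8.5,8.5,8.5,8.5]}' 40; python3 -c "
from h import *
go([.4197,.2163,.047],27)"
```

```text
clock: 1.9
ee_pos: [0.4184, 0.2171, 0.0825]
orientation: [-1.636, -2.681, 0.002]
contact_force: [-0.5, -0.2, -0.4]
finger_gap: 0.0851
clock 1.90 tcp [0.4184 0.2171 0.0825] jawdir 27.2 tilt [-1.3e-03 -4.0e-04 -1.0e+00] q [-0.66  0.59  0.09  2.31 -0.2   0.25  0.08] F [-0.5 -0.2 -0.4] gap 0.0851
shift cm [-0.13  0.08  3.55] yaw 0.004
```

```bash
python3 -m creep '{"xyz":[[-0.1,0.1,1.2],[-0.1,0.1,2.4],[-0.1,0.1,3.4],[-0.1,0.1,3.5]],"yaw":[0,0,0,0],"jaw":[8.5,8.5,8.5,8.5]}' 40; python3 -c "
from h import *
go([.4197,.2163,.047],27)"
```

```text
clock: 2.3
ee_pos: [0.4203, 0.2155, 0.0482]
orientation: [-1.64, -2.679, 0.002]
contact_force: [-0.5, -0.0, -0.4]
finger_gap: 0.085
clock 2.30 tcp [0.4203 0.2155 0.0482] jawdir 27.1 tilt [-1.e-03 -6.e-04 -1.e+00] q [-0.63  0.66  0.06  2.32 -0.21  0.16  0.09] F [-0.5 -0.  -0.4] gap 0.0850
shift cm [ 0.1  -0.02  0.12] yaw 0.001
```

```bash
python3 -m creep '{"xyz":[[0,0,0.1],[0,0,0.1],[0,0,0.1],[0,0,0.1],[0,0,0.1]],"yaw":[0,0,0,0,0],"jaw":[6,6,6,6,6]}' 45
python3 - <<'E'
from h import *
s=r.get_state();go([.4197,.2163,.047],27)
im=r.capture("wrist");cv2.imwrite("pics/w2.png",im)
E
```

```text
clock: 2.8
ee_pos: [0.4206, 0.2156, 0.0487]
orientation: [1.64, 2.679, 0.001]
contact_force: [-1.4, -0.4, 6.6]
finger_gap: 0.0628
clock 2.80 tcp [0.4206 0.2156 0.0487] jawdir 27.0 tilt [ 5.e-04  3.e-04 -1.e+00] q [-0.63  0.66  0.06  2.32 -0.21  0.16  0.09] F [-1.4 -0.4  6.6] gap 0.0628
shift cm [ 0.1  -0.05  0.17] yaw 0.001
```

View pics/w2.png

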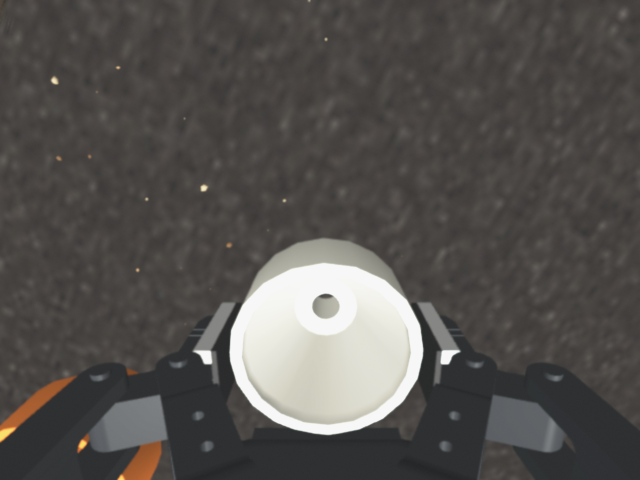

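The dripper sits squarely between the pads, with the rim centred near (326,348). I'll lift it and refine the collar estimate.

```bash
python3 -m creep '{"xyz":[[0,0,-0.5],[0,0,-3],[0,0,-6],[0,0,-10],[0,0,-13]],"yaw":[0,0,0,0,0],"jaw":[6,6,6,6,6]}' 45
python3 - <<'E'
from h import *
S=cam("scene");T=cam("top")
for z in(.09,.095,.099,.103): print(z,onz((343.7,257.5),z,S).round(4),onz((350.6,256.3),z,T).round(4))
go([.457,-.060,.19],-7)
E
```

```text
clock: 3.35
ee_pos: [0.4206, 0.2155, 0.1802]
orientation: [1.641, 2.679, 0.001]
contact_force: [-0.1, 0.5, -3.0]
finger_gap: 0.0629
0.09 [ 0.4668 -0.0564  0.09  ] [ 0.4609 -0.0609  0.09  ]
0.095 [ 0.463  -0.0588  0.095 ] [ 0.46   -0.0605  0.095 ]
0.099 [ 0.46   -0.0607  0.099 ] [ 0.4594 -0.0603  0.099 ]
0.103 [ 0.457  -0.0626  0.103 ] [ 0.4587 -0.06    0.103 ]
clock 3.35 tcp [0.4206 0.2155 0.1802] jawdir 27.0 tilt [ 6.e-04  4.e-04 -1.e+00] q [-0.73  0.41  0.18  2.24 -0.15  0.5   0.05] F [-0.1  0.5 -3. ] gap 0.0629
shift cm [-26.2   -9.28  -0.99] yaw 0.594
```

Collar at about (0.4595, -0.0605, 0.099), the two views agreeing within 1 mm. I'll carry the dripper over there.

```bash
python3 -m creep '{"xyz":[[-3,-1,-1],[-7,-2.3,-2],[-11,-3.8,-2],[-15,-5.2,-2],[-18,-6.3,-2]],"yaw":[0.12,0.25,0.37,0.5,0.6],"jaw":[6,6,6,6,6]}' 45; python3 -c "
from h import *
go([.4595,-.0605,.19],-7)"
```

```text
clock: 3.85
ee_pos: [0.4462, 0.0243, 0.1987]
orientation: [2.365, 2.067, 0.001]
contact_force: [1.0, 1.2, -2.0]
finger_gap: 0.0633
clock 3.85 tcp [0.4462 0.0243 0.1987] jawdir -7.7 tilt [ 8.e-04  0.e+00 -1.e+00] q [-0.46  0.37  0.37  2.28 -0.26  0.53 -0.02] F [ 1.   1.2 -2. ] gap 0.0633
shift cm [-8.23  2.46  0.87] yaw -0.012
```

```bash
python3 -m creep '{"xyz":[[-2.5,0.7,0],[-5,1.5,0],[-7.2,2.2,0.5],[-8.2,2.45,1.5],[-8.2,2.45,2.5]],"yaw":[0,0,0,0,0],"jaw":[6,6,6,6,6]}' 45
python3 - <<'E'
from h import *
go([.4595,-.0605,.165],-7)
s=r.get_state();cv2.imwrite("pics/w3.png",r.capture("wrist"));im=r.capture("scene")
crop(im,343,245,150,130,5,"pics/s3.png")
E
```

```text
clock: 4.35
ee_pos: [0.4603, -0.0593, 0.1732]
orientation: [2.361, 2.071, 0.001]
contact_force: [-0.7, 0.1, -2.7]
finger_gap: 0.063
clock 4.35 tcp [ 0.4603 -0.0593  0.1732] jawdir -7.5 tilt [ 1.e-03 -3.e-04 -1.e+00] q [-0.23  0.43  0.32  2.27 -0.29  0.48  0.19] F [-0.7  0.1 -2.7] gap 0.0630
shift cm [-0.13 -0.06  0.82] yaw -0.008
pics/s3.png origin 268 180 scale 5
```

View pics/w3.png

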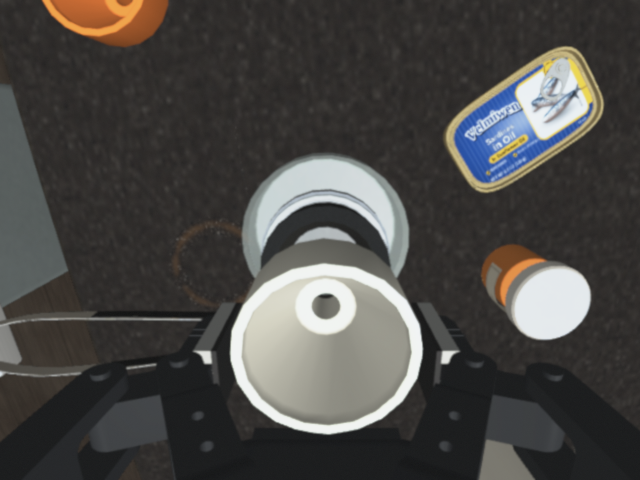

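View pics/s3.png

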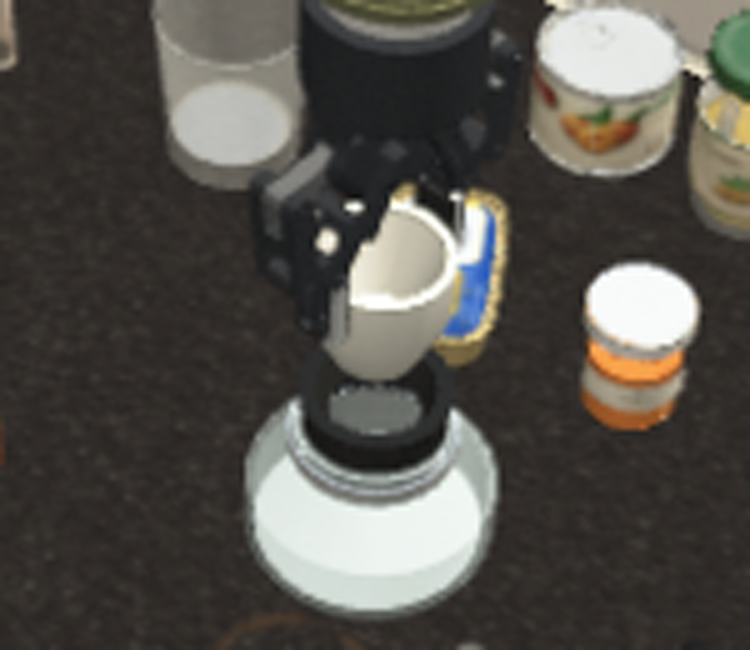

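Run:
```python
from h import *
s=r.get_state();W=cam("wrist",s);S=cam("scene")
w=cv2.imread("pics/w3.png")
for (x,y,z,rad) in [(.4595,-.0605,.099,.035),(.4595,-.0605,.0,.057*0.9)]:
    for p in proj(circ(x,y,z,rad,90),W): cv2.circle(w,tuple(int(round(a)) for a in p),1,(0,0,255),-1)
crop(w,326,240,240,160,3,"pics/w3o.png")
```

```text
pics/w3o.png origin 206 160 scale 3
```

View pics/w3o.png

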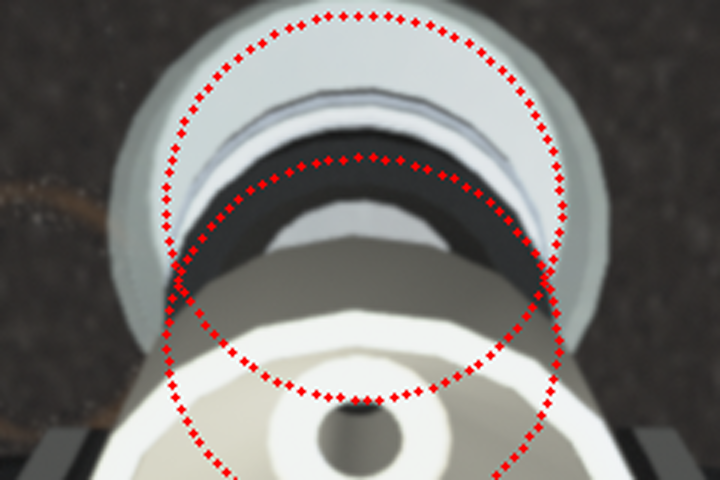

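```bash
python3 -m creep '{"xyz":[[-0.1,-0.1,1],[-0.1,-0.1,2],[-0.1,-0.1,2.8],[-0.1,-0.1,3.4],[-0.1,-0.1,3.8]],"yaw":[0,0,0,0,0],"jaw":[6,6,6,6,6]}' 45; python3 -c "
from h import *
go([.4595,-.0605,.128],-7)"
```

```text
clock: 4.95
ee_pos: [0.4589, -0.0585, 0.1344]
orientation: [-2.358, -2.075, 0.001]
contact_force: [-0.7, -0.3, -2.9]
finger_gap: 0.0633
clock 4.95 tcp [ 0.4589 -0.0585  0.1344] jawdir -7.3 tilt [-7.e-04  0.e+00 -1.e+00] q [-0.18  0.5   0.26  2.3  -0.34  0.38  0.24] F [-0.7 -0.3 -2.9] gap 0.0633
shift cm [-0.19  0.08  0.64] yaw -0.006
```

```bash
python3 -m creep '{"xyz":[[-0.15,0.05,0.2],[-0.15,0.05,0.4]],"yaw":[0,0],"jaw":[6,6]}' 45;  python3 -m creep '{"xyz":[[0,0,0.1],[0,0,0.2]],"yaw":[0,0],"jaw":[6,6]}' 45
```

```text
clock: 5.15
ee_pos: [0.4596, -0.0604, 0.1311]
orientation: [2.359, 2.074, 0.0]
contact_force: [0.7, 2.5, 0.4]
finger_gap: 0.063
clock: 5.35
ee_pos: [0.4599, -0.0599, 0.1296]
orientation: [2.358, 2.075, 0.002]
contact_force: [0.1, 3.3, 6.5]
finger_gap: 0.0631
```

Contact felt: about 9 N up, with 3 N sideways (+y), so it is slightly off-centre. I'll let go so it centres itself.

```bash
python3 -m creep '{"xyz":[[0,0,-0.1],[0,0,-0.1],[0,0,-0.1],[0,0,-0.1],[0,0,-0.1]],"yaw":[0,0,0,0,0],"jaw":[7,7.5,8,8,8]}' 45;python3 - <<'E'
from h import *
go([.4595,-.0605,.128],-7)
s=r.get_state();im=r.capture("wrist");cv2.imwrite("pics/w4.png",im)
g=cv2.cvtColor(im,cv2.COLOR_BGR2GRAY)
E
```

```text
clock: 5.85
ee_pos: [0.4593, -0.0603, 0.1302]
orientation: [2.359, 2.075, -0.0]
contact_force: [-0.1, 0.6, 0.1]
finger_gap: 0.0801
clock 5.85 tcp [ 0.4593 -0.0603  0.1302] jawdir -7.3 tilt [ 0.e+00 -1.e-04 -1.e+00] q [-0.17  0.5   0.25  2.3  -0.34  0.37  0.24] F [-0.1  0.6  0.1] gap 0.0801
shift cm [-0.02  0.02  0.22] yaw -0.006
```

View pics/w4.png

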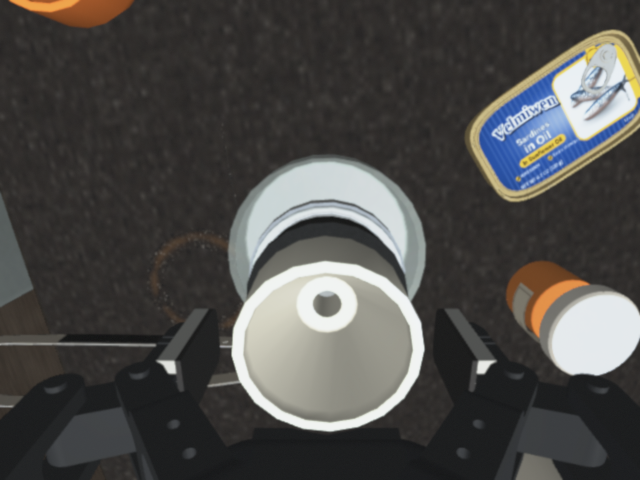

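Released, the dripper sits upright in the collar with its rim at (328,345), about 1 mm right of the jaw centre. I'll re-grip there and push.

```bash
python3 -m creep '{"xyz":[[0,0.1,0],[0,0.1,0],[0,0.1,0],[0,0.1,0],[0,0.1,0]],"yaw":[0,0,0,0,0],"jaw":[6,6,6,6,6]}' 60;python3 -c "
from h import *
go([.4595,-.0605,.128],-7)"
```

```text
clock: 6.4
ee_pos: [0.4602, -0.0603, 0.1302]
orientation: [-2.359, -2.075, 0.0]
contact_force: [-1.3, 0.4, 3.6]
finger_gap: 0.0626
clock 6.40 tcp [ 0.4602 -0.0603  0.1302] jawdir -7.3 tilt [-2.e-04  1.e-04 -1.e+00] q [-0.17  0.51  0.25  2.3  -0.34  0.37  0.24] F [-1.3  0.4  3.6] gap 0.0626
shift cm [-0.03 -0.07  0.22] yaw -0.006
```

```bash
python3 -m creep '{"xyz":[[0,0,0.05],[0,0,0.1]],"yaw":[0,0],"jaw":[6,6]}' 60; python3 -m creep '{"xyz":[[0,0,0.05],[0,0,0.1]],"yaw":[0,0],"jaw":[6,6]}' 60
```

```text
clock: 6.6
ee_pos: [0.4602, -0.0603, 0.1293]
orientation: [-2.359, -2.075, -0.0]
contact_force: [-2.9, 0.6, 6.2]
finger_gap: 0.0628
clock: 6.8
ee_pos: [0.4602, -0.0603, 0.1283]
orientation: [-2.359, -2.075, 0.0]
contact_force: [-2.7, 0.9, 6.4]
finger_gap: 0.0624
```

```bash
python3 -m creep '{"xyz":[[0,0,0.05],[0,0,0.1]],"yaw":[0,0],"jaw":[6,6]}' 60; python3 -m creep '{"xyz":[[0,0,0.05],[0,0,0.1]],"yaw":[0,0],"jaw":[6,6]}' 60
```

```text
clock: 7.0
ee_pos: [0.4602, -0.0603, 0.1273]
orientation: [-2.359, -2.075, 0.0]
contact_force: [-2.3, 0.6, 7.0]
finger_gap: 0.0624
clock: 7.2
ee_pos: [0.4602, -0.0603, 0.1263]
orientation: [-2.359, -2.075, -0.0]
contact_force: [-2.5, 0.5, 6.6]
finger_gap: 0.0629
```

```bash
python3 -m creep '{"xyz":[[0,0,0.03],[0,0,0.06]],"yaw":[0,0],"jaw":[6,6]}' 60
```

```text
clock: 7.4
ee_pos: [0.4602, -0.0603, 0.1257]
orientation: [-2.359, -2.075, 0.0]
contact_force: [-2.0, -0.0, 6.2]
finger_gap: 0.063
```

```bash
python3 -m creep '{"xyz":[[0,0,0.06]],"yaw":[0],"jaw":[6]}' 60
```

```text
clock: 7.5
ee_pos: [0.4602, -0.0603, 0.1251]
orientation: [-2.359, -2.075, 0.0]
contact_force: [-1.8, 0.9, 6.6]
finger_gap: 0.0629
```

```bash
python3 -m creep '{"xyz":[[0,0,0.06]],"yaw":[0],"jaw":[6]}' 60
```

```text
clock: 7.6
ee_pos: [0.4602, -0.0603, 0.1245]
orientation: [-2.359, -2.075, 0.0]
contact_force: [-2.1, 0.1, 5.8]
finger_gap: 0.0625
```

```bash
python3 -m creep '{"xyz":[[0,0,0.06]],"yaw":[0],"jaw":[6]}' 60
```

```text
clock: 7.7
ee_pos: [0.4602, -0.0603, 0.1238]
orientation: [-2.359, -2.075, 0.0]
contact_force: [-2.3, 0.1, 6.6]
finger_gap: 0.0627
```

```bash
python3 -m creep '{"xyz":[[0,0,0.06]],"yaw":[0],"jaw":[6]}' 60
```

```text
clock: 7.8
ee_pos: [0.4602, -0.0603, 0.1232]
orientation: [-2.359, -2.075, 0.0]
contact_force: [-2.3, 0.2, 6.7]
finger_gap: 0.0627
```

```bash
python3 -m creep '{"xyz":[[0,0,0.06]],"yaw":[0],"jaw":[6]}' 60
```

```text
clock: 7.9
ee_pos: [0.4602, -0.0603, 0.1226]
orientation: [-2.359, -2.075, 0.0]
contact_force: [-3.3, 0.7, 6.2]
finger_gap: 0.0627
```

```bash
python3 -m creep '{"xyz":[[0,0,0.06]],"yaw":[0],"jaw":[6]}' 60
```

```text
clock: 8.0
ee_pos: [0.4602, -0.0603, 0.1221]
orientation: [-2.359, -2.075, 0.0]
contact_force: [-2.9, -0.6, 6.5]
finger_gap: 0.0627
```

```bash
python3 -m creep '{"xyz":[[0,0,0.06]],"yaw":[0],"jaw":[6]}' 60
```

```text
clock: 8.1
ee_pos: [0.4602, -0.0603, 0.1215]
orientation: [-2.359, -2.075, 0.0]
contact_force: [-3.3, 0.1, 6.9]
finger_gap: 0.0627
```

```bash
python3 -m creep '{"xyz":[[0,0,0.08]],"yaw":[0],"jaw":[6]}' 60
```

```text
clock: 8.2
ee_pos: [0.4602, -0.0603, 0.1207]
orientation: [-2.359, -2.075, -0.0]
contact_force: [-1.9, 0.1, 5.5]
finger_gap: 0.0628
```

```bash
python3 -m creep '{"xyz":[[0,0,0.08]],"yaw":[0],"jaw":[6]}' 60
```

```text
clock: 8.3
ee_pos: [0.4602, -0.0603, 0.1199]
orientation: [-2.359, -2.075, -0.0]
contact_force: [-2.6, 0.2, 6.2]
finger_gap: 0.0625
```

```bash
python3 -m creep '{"xyz":[[0,0,0.08]],"yaw":[0],"jaw":[6]}' 60
```

```text
clock: 8.4
ee_pos: [0.4602, -0.0603, 0.1191]
orientation: [-2.359, -2.075, 0.0]
contact_force: [-1.8, 0.2, 7.1]
finger_gap: 0.0629
```

```bash
python3 -m creep '{"xyz":[[0,0,0.08]],"yaw":[0],"jaw":[6]}' 60
```

```text
clock: 8.5
ee_pos: [0.4602, -0.0603, 0.1182]
orientation: [-2.359, -2.075, 0.0]
contact_force: [-2.2, 0.4, 6.8]
finger_gap: 0.0629
```

```bash
python3 -m creep '{"xyz":[[0,0,0.07]],"yaw":[0],"jaw":[6]}' 60
```

```text
clock: 8.6
ee_pos: [0.4602, -0.0603, 0.1175]
orientation: [-2.359, -2.075, 0.0]
contact_force: [-2.1, 0.4, 6.9]
finger_gap: 0.0626
```

```bash
python3 -m creep '{"xyz":[[0,0,0.07]],"yaw":[0],"jaw":[6]}' 60
```

```text
clock: 8.7
ee_pos: [0.4602, -0.0603, 0.117]
orientation: [-2.359, -2.075, -0.0]
contact_force: [-4.4, 0.2, 20.6]
finger_gap: 0.0625
```

Stop felt: force jumped to 20.6 N. Easing back slightly into the 15–20 N band and holding.

```bash
python3 -m creep '{"xyz":[[0,0,-0.015]],"yaw":[0],"jaw":[6]}' 60
```

```text
clock: 8.8
ee_pos: [0.4602, -0.0604, 0.1171]
orientation: [-2.359, -2.075, -0.0]
contact_force: [-2.0, 0.6, 5.0]
finger_gap: 0.0623
```

```bash
python3 -m creep '{"xyz":[[0,0,0.008]],"yaw":[0],"jaw":[6]}' 60
```

```text
clock: 8.9
ee_pos: [0.4602, -0.0603, 0.1171]
orientation: [-2.359, -2.075, -0.0]
contact_force: [-3.7, 0.7, 10.3]
finger_gap: 0.0632
```

```bash
python3 -m creep '{"xyz":[[0,0,0.008]],"yaw":[0],"jaw":[6]}' 60
```

```text
clock: 9.0
ee_pos: [0.4602, -0.0603, 0.1171]
orientation: [-2.359, -2.075, -0.0]
contact_force: [-3.7, 0.2, 11.1]
finger_gap: 0.0627
```

```bash
python3 -m creep '{"xyz":[[0,0,0.008]],"yaw":[0],"jaw":[6]}' 60
```

```text
clock: 9.1
ee_pos: [0.4602, -0.0603, 0.1171]
orientation: [-2.359, -2.075, -0.0]
contact_force: [-3.2, 0.3, 12.5]
finger_gap: 0.0622
```

```bash
python3 -m creep '{"xyz":[[0,0,0.015]],"yaw":[0],"jaw":[6]}' 60
```

```text
clock: 9.2
ee_pos: [0.4602, -0.0603, 0.117]
orientation: [-2.359, -2.075, -0.001]
contact_force: [-3.7, 1.3, 16.4]
finger_gap: 0.0627
```

Reading 16.4 N, plus the dripper's 2.2 N weight. I'll hold here and watch it.

```bash
python3 -m creep '{"xyz":[[0,0,0]],"yaw":[0],"jaw":[6]}' 60
```

```text
clock: 9.3
ee_pos: [0.4602, -0.0603, 0.117]
orientation: [-2.359, -2.075, -0.001]
contact_force: [-3.4, 0.1, 13.9]
finger_gap: 0.0624
```

```bash
python3 -m creep '{"xyz":[[0,0,0.01]],"yaw":[0],"jaw":[6]}' 60
```

```text
clock: 9.4
ee_pos: [0.4602, -0.0603, 0.117]
orientation: [-2.359, -2.075, -0.001]
contact_force: [-3.6, 0.1, 18.5]
finger_gap: 0.0628
```

```bash
python3 -m creep '{"xyz":[[0,0,0]],"yaw":[0],"jaw":[6]}' 60
```

```text
clock: 9.5
ee_pos: [0.4602, -0.0603, 0.117]
orientation: [-2.359, -2.074, -0.001]
contact_force: [-4.6, 0.9, 15.8]
finger_gap: 0.0623
```

```bash
python3 -m creep '{"xyz":[[0,0,0.003],[0,0,0.003]],"yaw":[0,0],"jaw":[6,6]}' 60
```

```text
clock: 9.7
ee_pos: [0.4602, -0.0603, 0.117]
orientation: [-2.359, -2.075, -0.001]
contact_force: [-3.6, 0.0, 16.7]
finger_gap: 0.0625
```

```bash
python3 -m creep '{"xyz":[[0,0,0],[0,0,0]],"yaw":[0,0],"jaw":[6,6]}' 60
```

```text
clock: 9.9
ee_pos: [0.4602, -0.0603, 0.117]
orientation: [-2.359, -2.075, -0.001]
contact_force: [-3.4, 0.6, 15.5]
finger_gap: 0.0624
```

```bash
python3 -m creep '{"xyz":[[0,0,0],[0,0,0]],"yaw":[0,0],"jaw":[6,6]}' 60
```

```text
clock: 10.1
ee_pos: [0.4602, -0.0603, 0.117]
orientation: [-2.359, -2.075, -0.001]
contact_force: [-4.0, 0.5, 16.2]
finger_gap: 0.0622
```

Held for about 0.7 s at 15.5–18.5 N. I'll ease off, open, and look.

```bash
python3 -m creep '{"xyz":[[0,0,-0.015],[0,0,-0.015],[0,0,-0.015],[0,0,-0.015],[0,0,-0.015]],"yaw":[0,0,0,0,0],"jaw":[6,7,7.5,8,8]}' 60; python3 -m creep '{"xyz":[[0,0,-1],[0,0,-3.5],[0,0,-7],[0,0,-9],[0,0,-10]],"yaw":[0,0,0,0,0],"jaw":[8,8,8,8,8]}';python3 - <<'E'
from h import *
go([.4212,-.248,.18],-45)
s=r.get_state();im=r.capture("wrist");cv2.imwrite("pics/w5.png",im)
import pickle;pickle.dump(s,open("s5.pkl","wb"))
crop(r.capture("scene"),343,255,150,120,5,"pics/s5.png")
E
```

```text
clock: 10.6
ee_pos: [0.4605, -0.0603, 0.1164]
orientation: [2.359, 2.075, -0.0]
contact_force: [-0.7, 0.3, 0.4]
finger_gap: 0.0799
clock: 11.1
ee_pos: [0.4609, -0.0604, 0.2187]
orientation: [2.358, 2.074, 0.004]
contact_force: [0.1, -0.2, 0.3]
finger_gap: 0.0804
clock 11.10 tcp [ 0.4609 -0.0604  0.2187] jawdir -7.3 tilt [ 2.9e-03  2.0e-04 -1.0e+00] q [-0.28  0.35  0.39  2.23 -0.24  0.59  0.15] F [ 0.1 -0.2  0.3] gap 0.0804
shift cm [-19.11  -1.55   3.86] yaw 0.657
pics/s5.png origin 268 195 scale 5
```

View pics/w5.png

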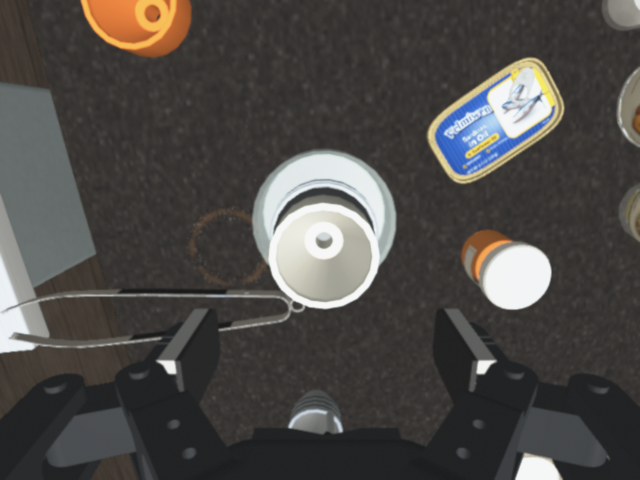

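View pics/s5.png

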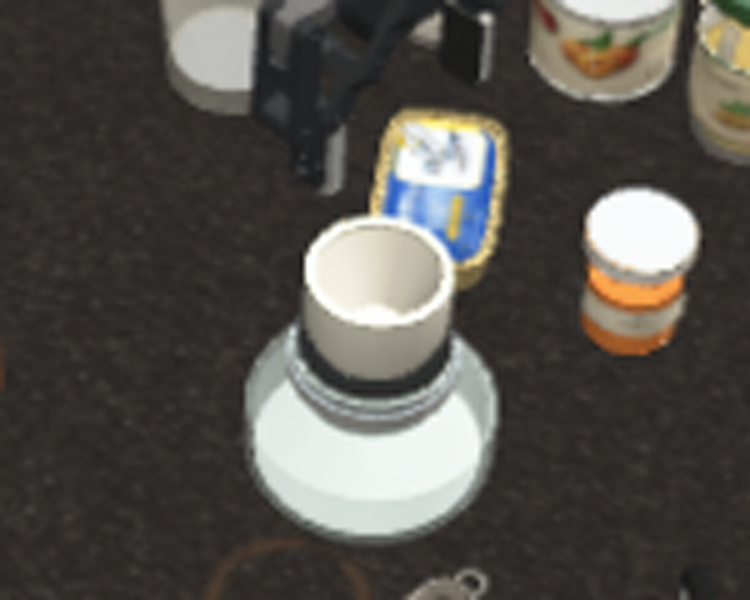

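Seen from the wrist, the dripper sits upright with its rim centred near (323,256); the scene crop shows it level in the collar, with the collar lower in the neck. Next, the filter.

```bash
python3 -m creep '{"xyz":[[-3.5,-0.3,0],[-7.5,-0.6,0],[-11.5,-1,0],[-15.5,-1.3,1],[-19.1,-1.6,2]],"yaw":[0.1,0.2,0.3,0.4,0.5],"jaw":[8,7,6,6,6]}'; python3 -m creep '{"xyz":[[0,0,0],[0,0,0]],"yaw":[0,0],"jaw":[6,6]}';python3 - <<'E'
from h import *
import pickle
go([.4212,-.248,.18],-37)
s=r.get_state();im=r.capture("wrist");cv2.imwrite("pics/w6.png",im);pickle.dump(s,open("s6.pkl","wb"))
s5=pickle.load(open("s5.pkl","rb"));W=cam("wrist",s5);im=cv2.imread("pics/w5.png");g=cv2.cvtColor(im,6)
m=(g>170).astype(np.uint8);m[:195]=0;m[315:]=0;m[:,:265]=0;m[:,385:]=0
n,l,st,c=cv2.connectedComponentsWithStats(m);i=1+np.argmax(st[1:,4]);print(st[i])
print("hole",onz((323.5,240.5),.090,W),"rim",onz((323,256),.128,W))
E
```

```text
clock: 11.7
ee_pos: [0.4193, -0.2493, 0.1954]
orientation: [-2.802, -1.421, 0.001]
contact_force: [1.2, -0.8, -0.3]
finger_gap: 0.06
clock: 11.9
ee_pos: [0.4192, -0.248, 0.1953]
orientation: [-2.798, -1.424, 0.003]
contact_force: [0.2, 0.6, -0.0]
finger_gap: 0.0596
clock 11.90 tcp [ 0.4192 -0.248   0.1953] jawdir -36.1 tilt [-2.5e-03  6.0e-04 -1.0e+00] q [ 0.06  0.43  0.49  2.21 -0.37  0.58  0.2 ] F [ 0.2  0.6 -0. ] gap 0.0596
shift cm [0.12 0.16 1.53] yaw 0.016
[ 265  195  120  114 9198]
hole [ 0.45985404 -0.05835141  0.09      ] rim [ 0.45984583 -0.05716274  0.128     ]
```

View pics/w6.png

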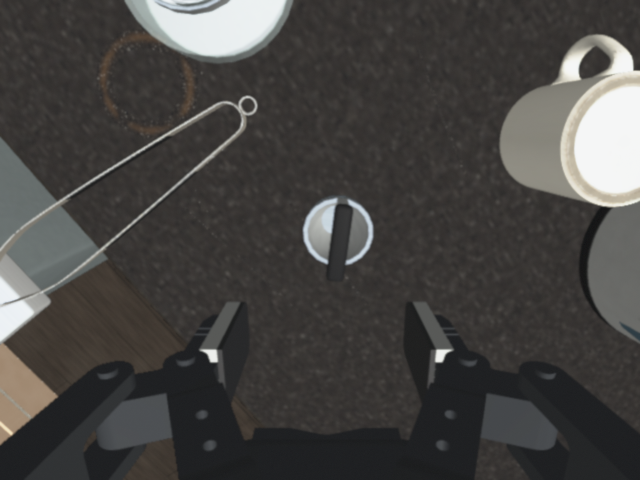

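Run:
```python
from h import *
import pickle
s=pickle.load(open("s6.pkl","rb"));W=cam("wrist",s);im=cv2.imread("pics/w6.png")
crop(im,338,235,110,110,6,"pics/w6c.png")
a,b=[onz(p,.077,W) for p in[(343.5,205),(336,281)]]
print(a,b,(a+b)/2,np.linalg.norm(a-b),np.degrees(np.arctan2(*(b-a)[1::-1])))
```

```text
pics/w6c.png origin 283 180 scale 6
[ 0.44406141 -0.23201553  0.077     ] [ 0.41068404 -0.27049524  0.077     ] [ 0.42737272 -0.25125538  0.077     ] 0.0509385607908637 -130.93843989490952
```

View pics/w6c.png

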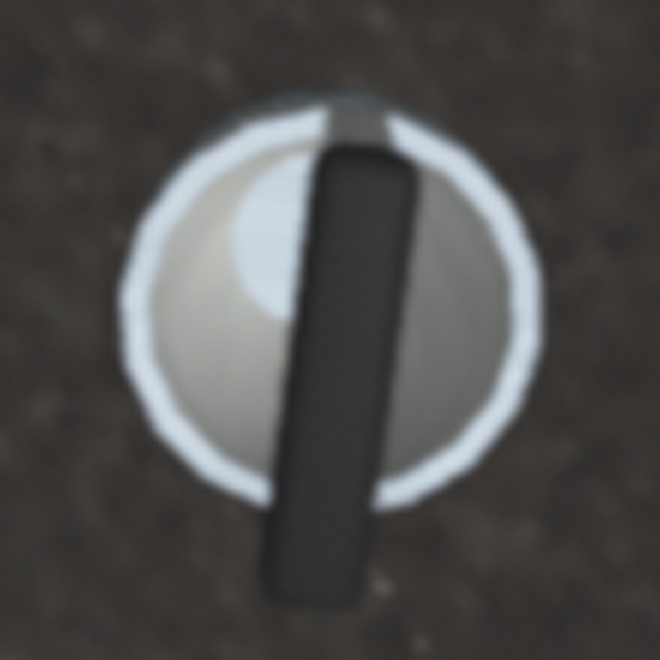

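Run:
```python
from h import *
import pickle
s=pickle.load(open("s6.pkl","rb"));W=cam("wrist",s);T=cam("top")
print("rim",onz((338.3,231.5),.044,W),"top bar",onz((445.2,276.2),.075,T))
a,b=[onz(p,.077,W) for p in[(344.3,204.2),(335.5,281)]];print((a+b)/2,np.degrees(np.arctan2(*(a-b)[1::-1])))
s4=pickle.load(open("s5.pkl","rb"))
go([.4268,-.2515,.12],-41)
```

```text
rim [ 0.42741249 -0.25126642  0.044     ] top bar [ 0.42825142 -0.25123302  0.075     ]
[ 0.42758754 -0.25109906  0.077     ] 48.19651432555446
clock 11.95 tcp [ 0.4197 -0.2471  0.1957] jawdir -35.9 tilt [-1.8e-03  9.0e-04 -1.0e+00] q [ 0.06  0.43  0.49  2.21 -0.37  0.58  0.2 ] F [0.1 0.6 0.5] gap 0.0598
shift cm [0.07 0.85 7.56] yaw 0.088
```

```bash
python3 -c "
from h import *
go([.4275,-.2514,.0715],-41.8)"; python3 -m creep '{"xyz":[[0,0.5,2],[0,0.9,5],[0,0.9,7],[0,0.9,8.5],[0,0.9,9]],"yaw":[0.05,0.1,0.1,0.1,0.1],"jaw":[4.5,4.5,4.5,4.5,4.5]}' 30;python3 - <<'E'
from h import *
go([.4275,-.2514,.0715],-41.8)
s=r.get_state();im=r.capture("wrist");cv2.imwrite("pics/w7.png",im)
E
```

```text
clock 11.95 tcp [ 0.4197 -0.2471  0.1957] jawdir -35.9 tilt [-1.8e-03  9.0e-04 -1.0e+00] q [ 0.06  0.43  0.49  2.21 -0.37  0.58  0.2 ] F [0.1 0.6 0.5] gap 0.0598
shift cm [ 0.12  0.91 12.41] yaw 0.102
clock: 12.45
ee_pos: [0.4273, -0.2512, 0.1052]
orientation: [-2.863, -1.288, 0.002]
contact_force: [0.4, -0.1, -0.0]
finger_gap: 0.0451
clock 12.45 tcp [ 0.4273 -0.2512  0.1052] jawdir -41.5 tilt [-0.002   0.0017 -1.    ] q [ 0.18  0.59  0.35  2.25 -0.54  0.38  0.25] F [ 0.4 -0.1 -0. ] gap 0.0451
shift cm [-0.01  0.04  3.37] yaw 0.005
```

View pics/w7.png

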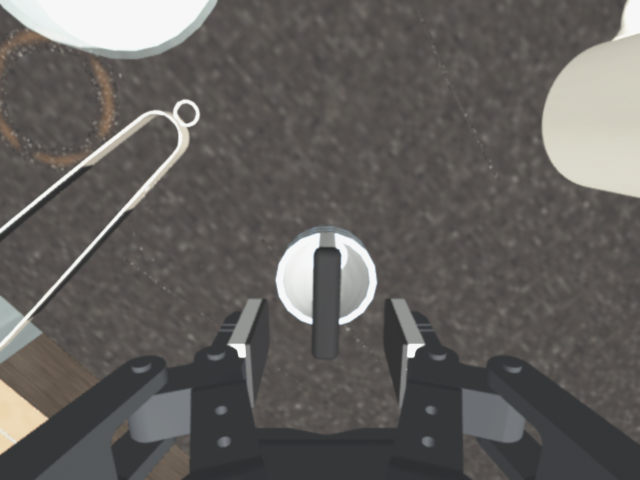

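The bar, at columns 314–340, lies centred between the jaws and parallel to the pads. I'll go down and close.

```bash
python3 -m creep '{"xyz":[[0,0,1.2],[0,0,2.4],[0,0,3.2],[0,0,3.3],[0,0,3.3]],"yaw":[0,0,0,0,0],"jaw":[4,3.5,3,3,3]}' 30; python3 -m creep '{"xyz":[[0,0,0],[0,0,0],[0,0,0],[0,0,0],[0,0,0]],"yaw":[0,0,0,0,0],"jaw":[2,1,0.5,0.5,0.5]}' 40;python3 - <<'E'
from h import *
go([.4275,-.2514,.0715],-41.8)
s=r.get_state();im=r.capture("wrist");cv2.imwrite("pics/w8.png",im)
E
```

```text
clock: 13.0
ee_pos: [0.4272, -0.2531, 0.0733]
orientation: [-2.867, -1.284, 0.0]
contact_force: [-0.0, 0.2, 0.1]
finger_gap: 0.0301
clock: 13.5
ee_pos: [0.4274, -0.253, 0.0739]
orientation: [2.866, 1.285, 0.001]
contact_force: [-0.1, 0.5, 5.5]
finger_gap: 0.011
clock 13.50 tcp [ 0.4274 -0.253   0.0739] jawdir -41.7 tilt [ 5.e-04 -1.e-04 -1.e+00] q [ 0.23  0.64  0.27  2.26 -0.58  0.3   0.29] F [-0.1  0.5  5.5] gap 0.0110
shift cm [ 0.13 -0.1   0.24] yaw 0.002
```

View pics/w8.png

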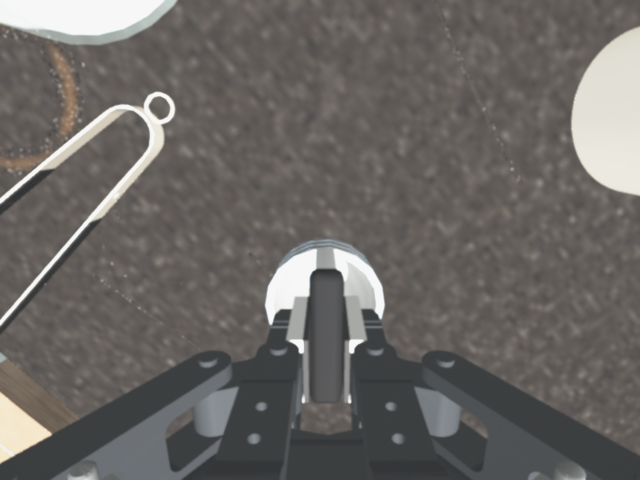

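Gripped: the bar is between the pads, at columns 310–342 with ends at about (326,270) and (325,400). Lifting.

```bash
python3 -m creep '{"xyz":[[0,0,-0.5],[0,0,-3],[0,0,-7],[0,0,-11.5],[0,0,-15.5]],"yaw":[0,0,0,0,0],"jaw":[0.5,0.5,0.5,0.5,0.5]}' 40;python3 - <<'E'
from h import *
s=dict(r.get_state());go([.460,-.0605,.23],-20)
# bar/rim in tool frame from w8
s8=dict(ee_pos=np.array([.4273,-.253,.0739]),orientation=np.array([2.866,1.285,.001]));W=cam("wrist",s8)
M=R.from_rotvec(s8["orientation"]).as_matrix()
c=(onz((326,270),.077,W)+onz((325,401),.077,W))/2;print("bar",c,"tool",M.T@(c-s8["ee_pos"]))
E
```

```text
clock: 14.05
ee_pos: [0.427, -0.253, 0.2305]
orientation: [-2.867, -1.284, 0.001]
contact_force: [1.7, 0.1, -1.1]
finger_gap: 0.0111
clock 14.05 tcp [ 0.427  -0.253   0.2305] jawdir -41.7 tilt [-4.e-04 -2.e-04 -1.e+00] q [-0.01  0.4   0.59  2.16 -0.35  0.68  0.1 ] F [ 1.7  0.1 -1.1] gap 0.0111
shift cm [ 16.57 -10.35   0.04] yaw -0.379
bar [ 0.42868984 -0.25105016  0.077     ] tool [ 0.00238129 -0.00025662 -0.00309954]
```

```bash
python3 -m creep '{"xyz":[[2.5,-1.5,0],[6,-3.7,0],[10,-6.2,0],[13.5,-8.4,0],[16.5,-10.3,0]],"yaw":[-0.1,-0.22,-0.35,-0.47,-0.6],"jaw":[0.5,0.5,0.5,0.5,0.5]}' 40; python3 -m creep '{"xyz":[[0,0,0],[0,0,0]],"yaw":[0,0],"jaw":[0.5,0.5]}' 40;python3 - <<'E'
from h import *
import pickle
s=r.get_state();im=r.capture("wrist");cv2.imwrite("pics/w9.png",im);pickle.dump(s,open("s9.pkl","wb"))
go([.4597,-.0604,.215],-7.3)
im=r.capture("scene");crop(im,343,240,150,120,5,"pics/s9.png")
E
```

```text
clock: 14.55
ee_pos: [0.4603, -0.059, 0.2288]
orientation: [-2.352, -2.082, -0.001]
contact_force: [0.6, -0.6, -0.4]
finger_gap: 0.0111
clock: 14.75
ee_pos: [0.4602, -0.0608, 0.2287]
orientation: [2.358, 2.076, -0.0]
contact_force: [0.3, -0.9, -0.7]
finger_gap: 0.0114
clock 14.80 tcp [ 0.4601 -0.0618  0.2287] jawdir -7.4 tilt [ 0.e+00 -4.e-04 -1.e+00] q [-0.31  0.34  0.43  2.22 -0.24  0.62  0.16] F [ 0.  -0.1 -1. ] gap 0.0112
shift cm [ 0.14 -0.05  1.37] yaw -0.002
pics/s9.png origin 268 180 scale 5
```

View pics/w9.png

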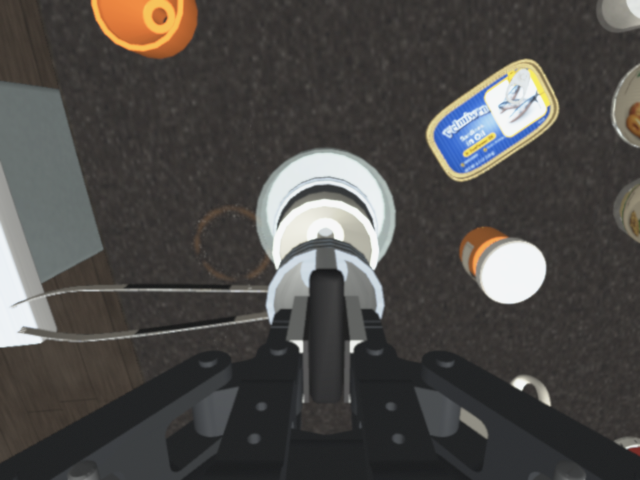

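View pics/s9.png

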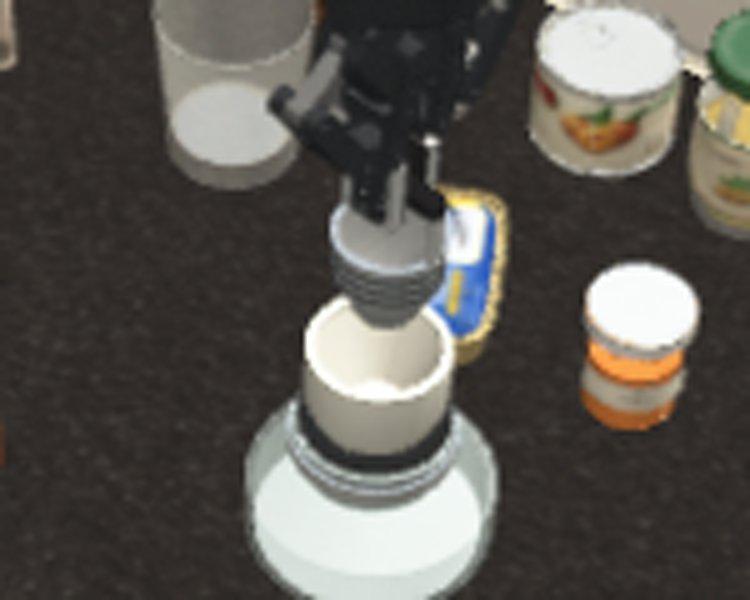

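Run:
```python
from h import *
import pickle
s=pickle.load(open("s9.pkl","rb"));W=cam("wrist",s);M=R.from_rotvec(s["orientation"]).as_matrix()
h=onz((326,234),.090,W);print(s["ee_pos"],"hole",h,"tool",M.T@(h-s["ee_pos"]))
im=cv2.imread("pics/w9.png");o=im.copy()
for z,rad in[(.128,.032)]:
  for dy in(0,):
    for p in proj(circ(.4598,-.058,z,rad,60),W): cv2.circle(o,tuple(int(round(a)) for a in p),0,(0,0,255),-1)
crop(o,326,240,140,120,5,"pics/w9c.png")
```

```text
[ 0.46019925 -0.06081147  0.22868756] hole [ 0.46114573 -0.05728902  0.09      ] tool [0.00361825 0.00049062 0.13868746]
pics/w9c.png origin 256 180 scale 5
```

View pics/w9c.png

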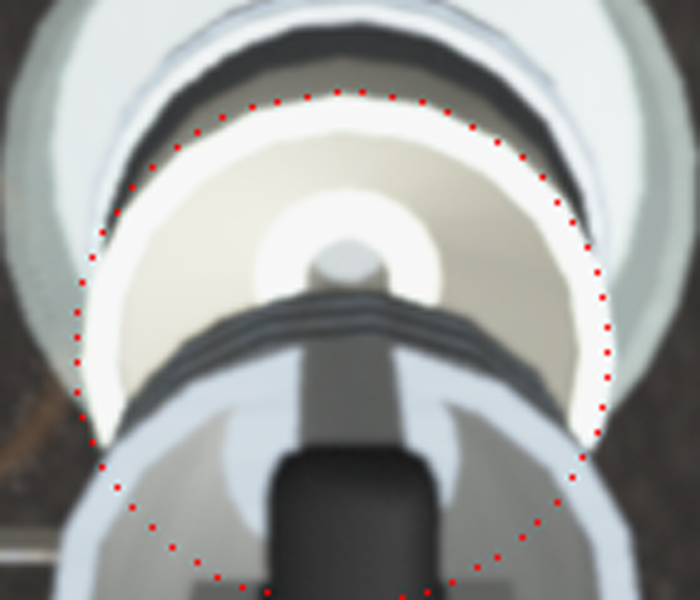

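The dripper rim matches the estimate within 1 mm, and the filter is over it. Descending into the bowl.

```bash
python3 -m creep '{"xyz":[[0.05,0,1],[0.05,0,2],[0.05,0,3],[0.05,0,4],[0.05,0,4.6]],"yaw":[0,0,0,0,0],"jaw":[0.5,0.5,0.5,0.5,0.5]}' 40;python3 -c "
from h import *
go([.4602,-.0605,.168],-7.3)"
```

```text
clock: 15.35
ee_pos: [0.4599, -0.061, 0.1812]
orientation: [-2.359, -2.074, 0.002]
contact_force: [0.1, -0.1, -0.4]
finger_gap: 0.0106
clock 15.35 tcp [ 0.4599 -0.061   0.1812] jawdir -7.4 tilt [-1.6e-03 -2.0e-04 -1.0e+00] q [-0.26  0.42  0.36  2.26 -0.3   0.5   0.22] F [ 0.1 -0.1 -0.4] gap 0.0106
shift cm [0.06 0.03 1.32] yaw -0.001
```

```bash
python3 -m creep '{"xyz":[[0.05,0,0.3],[0.05,0,0.6],[0.05,0,0.8],[0.05,0,0.9]],"yaw":[0,0,0,0],"jaw":[0.5,0.5,0.5,0.5]}' 40;python3 -c "
from h import *
go([.4602,-.0605,.168],-7.3)"
```

```text
clock: 15.75
ee_pos: [0.4605, -0.0603, 0.1736]
orientation: [2.359, 2.075, 0.0]
contact_force: [-0.8, -0.1, -0.7]
finger_gap: 0.0109
clock 15.75 tcp [ 0.4605 -0.0603  0.1736] jawdir -7.3 tilt [ 3.e-04  0.e+00 -1.e+00] q [-0.25  0.43  0.35  2.27 -0.32  0.48  0.23] F [-0.8 -0.1 -0.7] gap 0.0109
shift cm [-0.03 -0.03  0.56] yaw -0.000
```

```bash
python3 -m creep '{"xyz":[[0,0,0.15],[0,0,0.3],[0,0,0.4]],"yaw":[0,0,0],"jaw":[0.5,0.5,0.5]}' 40
```

```text
clock: 16.05
ee_pos: [0.4604, -0.0603, 0.1695]
orientation: [2.359, 2.075, 0.0]
contact_force: [0.1, 0.2, -1.8]
finger_gap: 0.0112
```

```bash
python3 -m creep '{"xyz":[[0,0,0.05],[0,0,0.1]],"yaw":[0,0],"jaw":[0.5,0.5]}' 40
```

```text
clock: 16.25
ee_pos: [0.4604, -0.0603, 0.1685]
orientation: [2.359, 2.075, 0.0]
contact_force: [-0.1, 0.1, -1.2]
finger_gap: 0.011
```

```bash
python3 -m creep '{"xyz":[[0,0,0.05],[0,0,0.1]],"yaw":[0,0],"jaw":[0.5,0.5]}' 40
```

```text
clock: 16.45
ee_pos: [0.4605, -0.0602, 0.1676]
orientation: [2.359, 2.075, 0.0]
contact_force: [0.7, 0.9, 1.5]
finger_gap: 0.0108
```

Touch felt at 0.1676, where 0.167 was predicted, with only about 2.5 N. I'll settle slightly further and release.

```bash
python3 -m creep '{"xyz":[[0,0,0.03],[0,0,0.03]],"yaw":[0,0],"jaw":[0.5,0.5]}' 40; python3 -m creep '{"xyz":[[0,0,0],[0,0,0],[0,0,0],[0,0,0],[0,0,0]],"yaw":[0,0,0,0,0],"jaw":[1.5,2,3,4,4]}' 40;python3 - <<'E'
from h import *
go([.4602,-.0605,.168],-7.3)
cv2.imwrite("pics/w10.png",r.capture("wrist"))
crop(r.capture("scene"),343,245,150,120,5,"pics/s10.png")
E
```

```text
clock: 16.65
ee_pos: [0.4605, -0.0602, 0.1673]
orientation: [2.359, 2.075, 0.0]
contact_force: [0.2, 1.3, 0.9]
finger_gap: 0.0107
clock: 17.15
ee_pos: [0.4604, -0.0603, 0.1673]
orientation: [2.359, 2.075, 0.0]
contact_force: [-0.4, 0.4, 0.7]
finger_gap: 0.0399
clock 17.15 tcp [ 0.4604 -0.0603  0.1673] jawdir -7.3 tilt [ 1.e-04 -0.e+00 -1.e+00] q [-0.24  0.44  0.34  2.28 -0.33  0.47  0.24] F [-0.4  0.4  0.7] gap 0.0399
shift cm [-0.02 -0.02 -0.07] yaw -0.001
pics/s10.png origin 268 185 scale 5
```

View pics/w10.png

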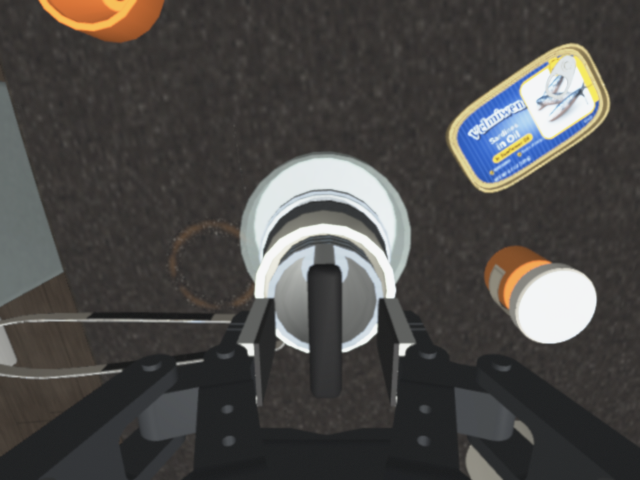

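View pics/s10.png

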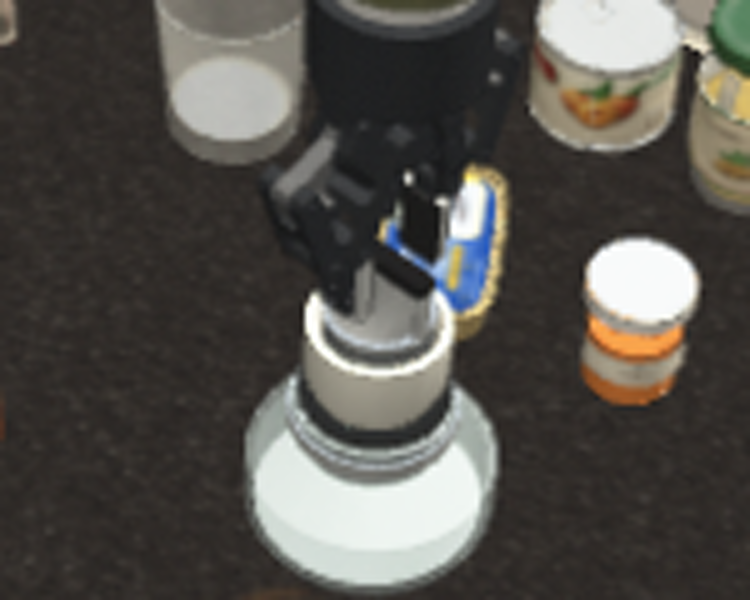

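The filter stands released, concentric in the dripper, its rim at about (326,293) in the wrist view with a pad clear on each side. I'll retreat straight up and check.

```bash
python3 -m creep '{"xyz":[[0,0,-0.5],[0,0,-2],[0,0,-4],[0,0,-6],[0,0,-8]],"yaw":[0,0,0,0,0],"jaw":[4,4,4,4,4]}'; python3 -m creep '{"xyz":[[-3,0,0],[-6,0,0],[-9,0,0],[-12,0,0],[-14,0,0]],"yaw":[0,0,0,0,0],"jaw":[4,4,4,4,4]}';python3 - <<'E'
from h import *
S=cam("scene");T=cam("top")
go([.4602,-.0605,.168],-7.3)
im=r.capture("scene");cv2.imwrite("pics/sfull.png",im);t=r.capture("top")
o=[]
for i,C,c in((im,S,(343,255)),(t,T,(350,255))):
    i=i.copy()
    for x,y,z,rad in[(.4602,-.0603,.128,.032),(.4602,-.0603,.0973+.0676-.0285,.025)]:
        for p in proj(circ(x,y,z,rad,30),C): i[tuple(int(round(a)) for a in p[::-1])]=(0,0,255)
    u,v=c;o.append(cv2.resize(i[v-55:v+55,u-35:u+35],None,fx=5,fy=5,interpolation=0))
cv2.imwrite("pics/fin.png",np.hstack(o))
E
```

```text
clock: 17.75
ee_pos: [0.4602, -0.0604, 0.2483]
orientation: [2.359, 2.075, -0.0]
contact_force: [0.4, 0.1, 0.8]
finger_gap: 0.0397
clock: 18.25
ee_pos: [0.442, -0.2012, 0.2478]
orientation: [2.36, 2.072, 0.0]
contact_force: [1.3, -0.9, -0.1]
finger_gap: 0.0401
clock 18.25 tcp [ 0.442  -0.2012  0.2478] jawdir -7.4 tilt [ 5.e-04 -6.e-04 -1.e+00] q [-0.04  0.34  0.46  2.16 -0.23  0.69  0.45] F [ 1.3 -0.9 -0.1] gap 0.0401
shift cm [14.19 -0.02  7.97] yaw -0.002
```

View pics/fin.png

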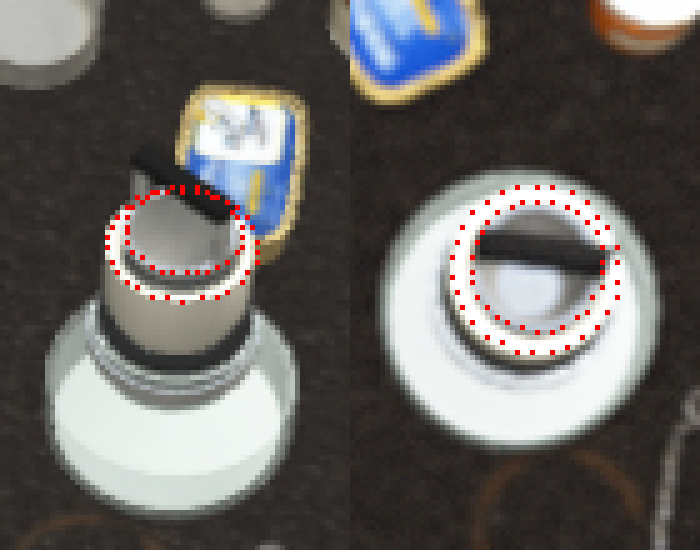

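View pics/sfull.png

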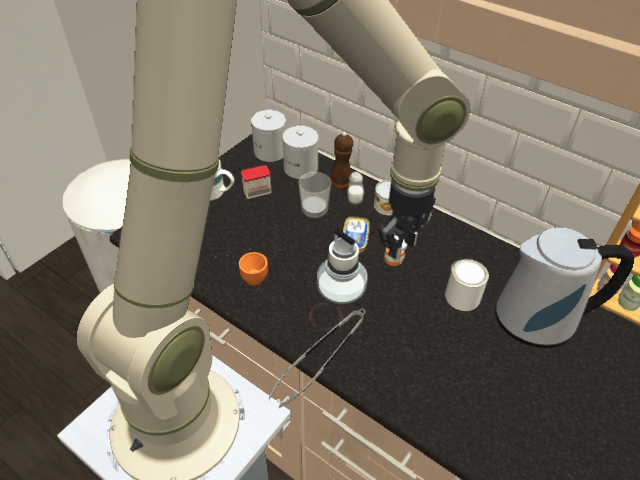

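The final views show the filter level and nested, the dripper upright (overlays match in both cameras), and the carafe in place. Handing in.

```bash
python3 -m creep '{"xyz":[[0,0,0],[0,0,0],[0,0,0]],"yaw":[0,0,0],"jaw":[4,4,4]}'; python3 -c "
from h import *
print(r.close_job())"
```

```text
clock: 18.65
ee_pos: [0.4427, -0.1981, 0.2473]
orientation: [-2.357, -2.077, -0.0]
contact_force: [0.1, -0.3, -0.1]
finger_gap: 0.0401
the job is handed in; nothing more can be done
None
```

The pour-over is assembled and handed in at 18.65 s of the 64 s allowed; no verdict was given.

- **Dripper:** I set it in the collar, let go so it centred itself, gripped it again and pushed it and the collar down together. The collar met its stop after about 13 mm.
- **Seal:** I leaned on it there for about 0.7 s, with wrist readings of 15.5–18.5 N. The dripper's own weight adds about 2 N at the collar. On first reaching the stop the reading jumped to 20.6 N, so I eased back. That left it below 15 N for about 0.6 s, with one brief 16.4 N, before the steady hold. The highest load I read at the collar was about 23 N, but readings come only at the end of each move.
- **Filter:** I took it by the handle bar and nested it. It touched down at about 2.5 N, within 1 mm of the expected height, and I released it.
- **Final checks:** The dripper and filter rims matched the expected level, nested positions in both the scene and top cameras. The carafe stood where it was, I saw no other object moved, and the gripper was clear with about zero force. The wrist camera read about 2 mm off along the tool's x axis compared with the arm, so I lined the filter up relative to the dripper.

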